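Third hand at the frame-joining jig

TASK

Be the third hand for joining a picture frame: of the three bare wooden strips on the table take the middle-length one, lay it down in the slot of the plywood jig, short of the frame rail, then slide it along the slot end-on against the sprung rail and push until the pointer at the rail's end stands in the middle of the gauge notch (about half of the spring travel, a steady 9 N). Push the rail only through the strip, never run it back to its hard stop, and leave everything else where it is. Finish while still holding the strip pressed steadily like this, so that a colleague can staple the joint: do not let go.

Things in the scene. Friction and masses are not known exactly. Their poses are not given: they have to be found in the camera images.
- brace: The cross brace: the middle-length of three loose bare softwood strips of one section, 160 long x 24 wide x 28 mm high, about 60 g, plain square ends. Origin: centre of its underside; x along its length (either end may go first), z up. Lies on the table at the start.
- jig: Jig, fixed: plywood board 340 x 280 x 18 mm. Origin: centre of underside; +x (along the 340) is the push direction. Own frame, mm: two guides 24 wide, 8 high, x -100 to -10, leave a 34 wide slot along y 0; frame rail x 30 to 70, |y| < 105; back block x 125 to 155, |y| < 100, 30 high; gauge 20 high at y 120 to 134, x 36 to 88, its notch x 57 to 67.
- slot (a point): Point on the jig board's top (18 mm above the table), at jig x = -50 mm, y = 0: the brace's origin lies here when centred in the slot with its end just touching the frame rail at rest. Axes as the jig: +x is the push direction. The guides rise 8 mm above this level.
- rail_face (a point): Centre of the frame rail's face that looks towards the slot (-x side), moving with the rail; 14 mm above the board; 80 mm along +x from the slot point when at rest. Axes as the jig.
- frame_rail: The frame's side rail: wooden bar 40 mm (x) by 210 mm (y), top 30 mm above the board, screwed to a sprung slide with two coil springs behind it. A thin steel pointer sticks out of its +y end over the gauge. Origin: centre of the rail at board level; axes as the jig.
- slide (a joint): Travel of the sprung slide with the frame rail, m: 0 at rest, grows as the rail is pushed along jig +x, hard stop at 0.024. Springs: 3 N to start moving, then 0.5 N per mm (9 N at 0.012, 15 N at the stop); returns to 0 when released. The pointer is in the gauge notch from 0.007 to 0.017, in its middle at 0.012.
- long_strip: Bystander: the longest bare strip, 230 x 24 x 28 mm high, lying on the table. Origin: centre of its underside, x along its length.
- offcut: Bystander: the shortest bare strip, 80 x 24 x 28 mm high, lying on the table. Origin: centre of its underside, x along its length.
- glue_bottle: Bystander: white plastic glue bottle, 52 mm diameter, 150 mm tall, standing. Origin: centre of its underside.
- tape_roll: Bystander: paper tape roll lying flat, 96 mm diameter, 24 mm high. Origin: centre of its underside.
- mug: Bystander: white mug, 80 mm diameter, 90 mm tall, standing. Origin: centre of its underside.
- stapler: Bystander: steel stapler, 160 x 26 x 54 mm high. Origin: centre of its underside, x along its length.
There are look-alikes about, which are no part of the job. What is shaped like the brace but pink is not meant.

How it is judged:
By the outcome, as a careful person would: the job done as asked, in the order asked, and still so for the second after the job is handed in, while the arm keeps its last pose, push and grip.
It also fails if it takes over 38 s, if anything falls off the work surface, if the arm or the gripper's body presses on something with over 40 N, if the wrist force passes 120 N, or if a joint passes its speed limit or range.

ROBOT

A 6-joint arm with a two-finger parallel gripper is mounted at the origin on the work surface. World frame = base frame: x ahead of the robot, y to its left, z up, the work surface at z = 0. Lengths are in m, angles in degrees, forces in N, time in s.
With the tool pointing down it reaches from about 0.35 to 0.775 m from the base axis. Payload 7.3 kg.
Tool frame: the origin (TCP) lies on the centre line of the jaws, within the pads' length; the fingertips stand 14 mm ahead of it and the grasp point (between the pads) lies 5 mm behind it; z points along the fingers, y is the line along which they close (so a half turn about z gives the same grasp; the last joint's range is limited). The gripper opens to 92 mm and grips with 3 to 60 N. Pads are 19 mm wide; open, the fingers measure 130 mm over their backs; the gripper's body (75 mm by 190 mm) begins 47 mm behind the grasp point.
Start: joints at [60.963, 19.595, 87.324, -0, 73.075, -8.365], TCP at [0.185, 0.491, 0.241] pointing down, gripper open.
Joint ranges: [-145.02, 145.02], [-44.19, 115.74], [2.07, 154.8], [-57.11, 237.11], [16.16, 152.29], [-177.93, 177.93]. Speed limits (degrees/s): [147.25, 147.25, 180, 180, 180, 180].

INTERFACE

Orientations are given as [roll, pitch, yaw] about the fixed x, y, z axes, in that order (R = Rz(yaw) Ry(pitch) Rx(roll)).
In Python, from bench import manip gives the robot as it stands.
- The arm moves only by the shell command python3 -m crank 'ROWS' [OPENING] [FORCE]. ROWS is a JSON object of lists of equal length, an entry for each row: "xyz": the shift along the tool's x, y, z in m, a list of three; "turn": the turn about the tool's z in rad. A call has exactly 5 rows; each row is the pose to reach, as a shift and turn from the pose commanded when the call began, along the tool's axes at that moment; what a row does not reach only later rows make up. A row lasts 1/12 s, in which the tool goes at most 41.7 mm and 7.16 degrees, less where a joint would pass 70% of its speed; a pose out of reach is approached as far as the arm can. A call with a gripper value outside its range is refused whole. OPENING is the finger opening in m, from 0 to 0.0918, set as the call begins (- or left out, the last holds). The fingers move at their own pace and stop on an object; FORCE is the grip in N (left out, the last holds). Time passes only in rows, so rows that repeat a pose let the fingers close, or fill a call up. It gives the time, the measured TCP pose, the force, the opening and the grip force at its end, in the units of the state.
- manip.read_state(): the state, without advancing time (a new reading comes with each control period).
- manip.read_camera(name): name is "side" or "top"; returns the picture (400x640x3 uint8, red, green, blue); there is no depth.
- manip.camera_model(name): a dict with "fx", "fy", "cx", "cy" (pixels), "R" (3x3) and "t" (3): a world point X has camera coordinates R X + t. Camera axes: x right, y down, z forward; pixel columns grow to the right and rows downward; lengths in m; the calibration is good to about 2 mm. A picture is of the moment at which its call begins. camera_model takes no time and is no camera call.
- manip.hand_in(): hands the job in; it is judged then, once.
The state is a dict: "clock": time; "joint_positions": joint angles; "qvel": joint speeds; "joint_torque": joint torques, N m; "eef_pos": TCP position; "tool_rot": TCP orientation; "ft_force": force on the tool from outside, world axes, zero at the start; "ft_torque": the same for the moment, N m; "width": finger opening in m; "finger_force": force on a finger pad.
Only numpy, scipy, OpenCV 4.12 (cv2) and the standard library are available. Lean on these libraries where they do the work, as an engineer would, in place of code of your own. Each camera call takes 0.05 s, during which the arm holds its last target. There are 200 camera calls.

## Working session

There is one attempt and no reset: what is moved stays moved. The work goes in short steps, Python scripts to look and compute and a shell command to move; the robot and the scene stay as the last step left them, time stands still between calls to the robot, and variables do not carry over. Pictures are saved under pics/ and viewed, at most 10 in all, crops included, and the job is handed in when it is done.

```bash
mkdir -p pics; cat > look.py <<'E'
import numpy as np, cv2
from bench import manip
def snap(cam,name):
    im=manip.read_camera(cam); cv2.imwrite(f'pics/{name}.png',im[:,:,::-1]); return im
def ray(cam,uv,z):
    m=manip.camera_model(cam);R=np.array(m['R']);t=np.array(m['t'])
    d=R.T@np.array([(uv[0]-m['cx'])/m['fx'],(uv[1]-m['cy'])/m['fy'],1]);c=-R.T@t
    return c+d*(z-c[2])/d[2]
def proj(cam,X):
    m=manip.camera_model(cam);p=np.array(m['R'])@np.array(X)+np.array(m['t'])
    return p[0]/p[2]*m['fx']+m['cx'],p[1]/p[2]*m['fy']+m['cy']
E
python3 - <<'E'
from look import *
snap('top','top0');snap('side','side0')
s=manip.read_state();print(s)
for c in('top','side'):
    m=manip.camera_model(c);print(c,-np.array(m['R']).T@m['t'],m['fx'])
E
```

```text
{'clock': 0.1, 'joint_positions': array([ 6.09621936e+01,  1.96319669e+01,  8.73691163e+01, -1.04641276e-03,
        7.30758068e+01, -8.36567099e+00]), 'qvel': array([ 0.01095595, -0.12940973, -0.06471464,  0.07013742,  0.02852014,
       -0.05683481]), 'joint_torque': array([ 1.09590153e-03, -4.32002056e+01, -2.44696140e+01,  7.18720257e-02,
        5.27133280e-02, -3.17768706e-05]), 'eef_pos': array([0.18516197, 0.49091119, 0.24013487]), 'tool_rot': array([-1.79923783e+02, -1.01967005e-02,  1.59328163e+02]), 'ft_force': array([-0.08462958, -0.3854609 , -0.54831233]), 'ft_torque': array([ 0.03695663, -0.01044869, -0.037042  ]), 'finger_force': 0.0, 'width': 0.09139750168061836}
top [ 0.40534663 -0.0863709   1.37844029] 462.6320334565068
side [ 0.21444174 -1.1163325   1.05303178] 517.6092493469051
```

View pics/top0.png

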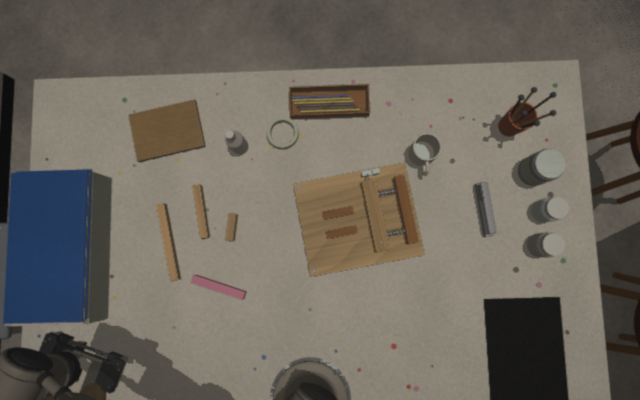

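View pics/side0.png

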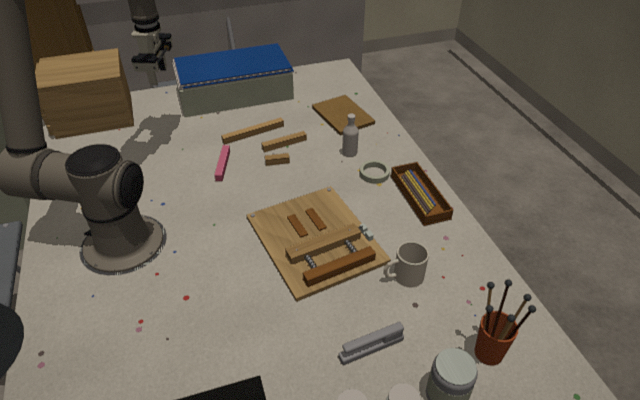

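Both views agree. The candidates in the top view are:
- long strip (168,241)
- middle-length bare strip (200,211)
- offcut (231,227)
- pink strip (218,287), excluded by its colour
- jig guides (338,213) and (341,232), which are fixed

I choose (200,211). The jig slot is near (340,222), the rail near (373,214), and the gauge at (371,172). Next I'll take a close crop and measure.

```bash
python3 - <<'E'
from look import *
im=cv2.imread('pics/top0.png')
a=cv2.resize(im[165:300,140:260],None,fx=3.3,fy=3.3,interpolation=cv2.INTER_CUBIC)
b=cv2.resize(im[155:285,285:430],None,fx=3.3,fy=3.3,interpolation=cv2.INTER_CUBIC)
h=max(a.shape[0],b.shape[0]);c=np.zeros((h,800,3),np.uint8);
b=b[:,:800-a.shape[1]];c[:a.shape[0],:a.shape[1]]=a;c[:b.shape[0],a.shape[1]:a.shape[1]+b.shape[1]]=b
cv2.imwrite('pics/crop.png',c)
hsv=cv2.cvtColor(im,cv2.COLOR_BGR2HSV)
for p in[(200,211),(168,241),(218,287),(150,300),(320,190),(338,213),(373,214),(404,210)]:print(p,hsv[p[1],p[0]])
m=((hsv[...,0]>8)&(hsv[...,0]<25)&(hsv[...,1]>85)&(hsv[...,2]>60)).astype(np.uint8)
for q in cv2.findContours(m,0,2)[0]:
    if cv2.contourArea(q)>80:
        r=cv2.minAreaRect(q);B=cv2.boxPoints(r);print('rect',r)
        if cv2.contourArea(q)<2500:
            W=np.array([ray('top',p,.028)[:2] for p in B]);print(W.mean(0),np.linalg.norm(W[0]-W[1]),np.linalg.norm(W[1]-W[2]),W.round(4).tolist())
        else:
            W=np.array([ray('top',p,.018)[:2] for p in B]);print('JIG',W.mean(0),W.round(4).tolist())
E
```

```text
(200, 211) [ 17 110 134]
(168, 241) [ 16 112 146]
(218, 287) [174  89 149]
(150, 300) [ 20  34 136]
(320, 190) [ 17 103 136]
(338, 213) [ 14 136 103]
(373, 214) [ 16 111 122]
(404, 210) [ 14 138 105]
rect ((230.6615753173828, 226.7077178955078), (7.938222408294678, 26.295364379882812), 7.125016689300537)
[0.49596283 0.22079276] 0.07705821954243178 0.02358680354078947 [[0.4595, 0.2373], [0.536, 0.2275], [0.5324, 0.2042], [0.456, 0.2141]]
rect ((167.5396270751953, 241.7113037109375), (76.90975189208984, 9.030138969421387), 79.3803482055664)
[0.45806016 0.40744213] 0.026817379651052315 0.22694782415684533 [[0.5672, 0.4431], [0.5714, 0.4166], [0.3489, 0.372], [0.3448, 0.398]]
rect ((200.2285919189453, 211.1907196044922), (52.7597541809082, 8.60374641418457), 81.46923065185547)
[0.54473969 0.31109559] 0.025642443489054492 0.15731174213313717 [[0.6209, 0.3358], [0.624, 0.3104], [0.4685, 0.2865], [0.4655, 0.3116]]
rect ((358.02850341796875, 219.14834594726562), (93.81938171386719, 115.49906921386719), 79.11447143554688)
JIG [ 0.50988638 -0.1533912 ] [[0.6187, 0.0376], [0.6741, -0.3018], [0.4005, -0.3403], [0.3462, -0.009]]
rect ((166.0252685546875, 130.10955810546875), (47.29545593261719, 69.5565414428711), 77.00537872314453)
JIG [0.79661996 0.42006409] [[0.848, 0.5417], [0.8902, 0.333], [0.7449, 0.2997], [0.7033, 0.5058]]
rect ((329.1512145996094, 99.66458129882812), (29.047792434692383, 79.20867156982422), 88.23760986328125)
[ 0.87105314 -0.07863519] 0.23974729117297536 0.09033706642646842 [[0.9168, 0.0413], [0.9158, -0.1984], [0.8255, -0.1977], [0.8261, 0.0402]]
```

View pics/crop.png

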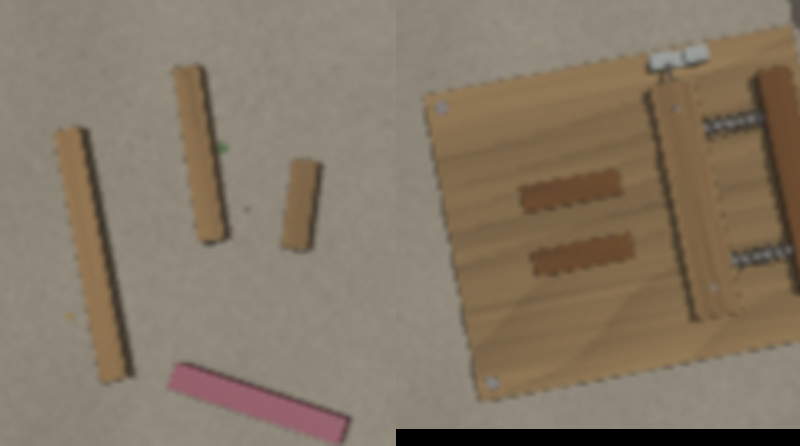

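The crop confirms it: the middle-length bare strip measures about 157 mm, with the 227 mm strip to its left and the 77 mm offcut to its right. The pink strip is separate. Next I'll measure the jig from its dark guides.

```bash
python3 - <<'E'
from look import *
for cam in('top','side'):
    im=cv2.imread(f'pics/{cam}0.png');hsv=cv2.cvtColor(im,cv2.COLOR_BGR2HSV)
    m=((hsv[...,0]>8)&(hsv[...,0]<25)&(hsv[...,1]>85)&(hsv[...,2]>60)).astype(np.uint8)
    dark=((hsv[...,0]>8)&(hsv[...,0]<20)&(hsv[...,1]>124)&(hsv[...,2]>50)&(hsv[...,2]<125)).astype(np.uint8)
    if cam=='side': # big jig contour and strips
        box=(240,180,400,300)
    else: box=(290,160,430,280)
    d=np.zeros_like(dark);x0,y0,x1,y1=box;d[y0:y1,x0:x1]=dark[y0:y1,x0:x1]
    G=[]
    for q in cv2.findContours(d,0,2)[0]:
        if 60<cv2.contourArea(q)<600:
            B=cv2.boxPoints(cv2.minAreaRect(q));W=np.array([ray(cam,p,.026)[:2] for p in B])
            e=[W[1]-W[0],W[2]-W[1]];l=max(e,key=np.linalg.norm)
            print(cam,'guide',q.mean((0,1)),W.mean(0).round(4),[np.linalg.norm(v).round(4) for v in e],np.degrees(np.arctan2(l[1],l[0])))
    for q in cv2.findContours(m,0,2)[0]:
        a=cv2.contourArea(q);c=q.mean((0,1))
        if cam=='side' and 100<a<700:
            B=cv2.boxPoints(cv2.minAreaRect(q));W=np.array([ray(cam,p,.02)[:2] for p in B]);e=[W[1]-W[0],W[2]-W[1]]
            l=max(e,key=np.linalg.norm);print('side',c,a,W.mean(0),np.degrees(np.arctan2(l[1],l[0])))
        if a>2500 and x0<c[0]<x1 and y0<c[1]<y1:
            ap=cv2.approxPolyDP(cv2.convexHull(q),6,True)[:,0];W=np.array([ray(cam,p,.018)[:2] for p in ap]);print(cam,'jig',ap.tolist(),W.round(4).tolist())
E
```

```text
top guide [342.51851852 231.37037037] [ 0.4726 -0.1037] [np.float64(0.0877), np.float64(0.0223)] -80.28283221964031
top guide [336.92857143 212.35714286] [ 0.5296 -0.0944] [np.float64(0.0864), np.float64(0.0219)] -80.28994893762943
top jig [[403, 163], [423, 254], [311, 275], [294, 184]] [[0.6719, -0.2932], [0.4015, -0.3387], [0.3494, -0.0115], [0.6185, 0.033]]
side guide [317.7972028  249.55944056] [ 0.5192 -0.2149] [np.float64(0.2194), np.float64(0.0589)] -0.5178419625384523
side guide [297.07894737 225.23684211] [ 0.474  -0.1081] [np.float64(0.0289), np.float64(0.101)] -82.25822332985965
side guide [315.24242424 218.81818182] [ 0.5308 -0.0999] [np.float64(0.0296), np.float64(0.1019)] -80.55208448481125
side [497.92957746 334.84507042] 466.0 [ 0.82737681 -0.5947622 ] -109.07027812682539
side jig [[330, 186], [389, 260], [296, 300], [247, 214]] [[0.6207, 0.0333], [0.6716, -0.3023], [0.4009, -0.3514], [0.3508, -0.011]]
side [275.72222222 158.44444444] 200.0 [0.49853763 0.21541805] -7.411560447933721
side [284.42372881 140.89830508] 372.5 [0.54745124 0.30597321] 8.647328757107735
side [252.1875 130.3125] 510.0 [0.46141948 0.40289459] 11.482637148890179
```

```bash
python3 -m crank '{"xyz":[[0,0,0],[0,0,0],[0,0,0],[0,0,0],[0,0,0]],"turn":[-0.1,-0.2,-0.3,-0.4,-0.5]}' 0.05 40
```

```text
clock: 0.52
eef_pos: [0.1852, 0.491, 0.2403]
tool_rot: [-180.0, -0.0, -171.7]
ft_force: [-1.0, 0.7, -0.6]
width: 0.0631
finger_force: 0.0
```

```bash
python3 -m crank '{"xyz":[[-0.033,-0.023,0],[-0.066,-0.046,0],[-0.1,-0.07,0],[-0.133,-0.093,0],[-0.166,-0.116,0]],"turn":[0,0,0,0,0]}' 
python3 -m crank '{"xyz":[[-0.033,-0.023,0.02],[-0.066,-0.046,0.04],[-0.1,-0.07,0.06],[-0.133,-0.093,0.08],[-0.165,-0.116,0.1]],"turn":[0,0,0,0,0]}'
python3 -m crank '{"xyz":[[0,0,0],[0,0,0],[0,0,0.01],[0,0,0.02],[0,0,0.03]],"turn":[0,0,0,0,0]}'
```

```text
clock: 0.93
eef_pos: [0.3671, 0.3982, 0.2405]
tool_rot: [-180.0, -0.0, -172.0]
ft_force: [1.0, 1.5, -0.3]
width: 0.0502
finger_force: 0.0
clock: 1.35
eef_pos: [0.5333, 0.3131, 0.1471]
tool_rot: [180.0, -0.0, -172.0]
ft_force: [0.4, 1.2, -0.8]
width: 0.0499
finger_force: 0.0
clock: 1.77
eef_pos: [0.531, 0.3153, 0.118]
tool_rot: [180.0, 0.0, -171.9]
ft_force: [0.0, 1.0, -0.1]
width: 0.0503
finger_force: 0.0
```

```bash
python3 -m crank '{"xyz":[[-0.007,-0.004,0.01],[-0.014,-0.008,0.02],[-0.014,-0.008,0.035],[-0.014,-0.008,0.045],[-0.014,-0.008,0.045]],"turn":[0,0,0,0,0]}'
python3 - <<'E'
from look import *
a=snap('top','t1');b=snap('side','s1')
p=manip.read_state()['eef_pos'];print(p,proj('top',p),proj('side',p))
A=cv2.resize(a[160:290,140:260],None,fx=3.3,fy=3.3,interpolation=2);B=cv2.resize(b[90:190,220:340],None,fx=3.3,fy=4.29,interpolation=2)
cv2.imwrite('pics/c1.png',np.hstack([A,B])[:,:,::-1]);
E
```

```text
clock: 2.18
eef_pos: [0.5458, 0.3076, 0.0703]
tool_rot: [-179.9, -0.3, -172.0]
ft_force: [0.3, -0.1, -0.6]
width: 0.0498
finger_force: 0.0
[0.54691631 0.30830601 0.07284   ] (np.float64(196.59522600191198), np.float64(208.74692618869804)) (np.float64(282.95981490589594), np.float64(127.53527714809748))
```

View pics/c1.png

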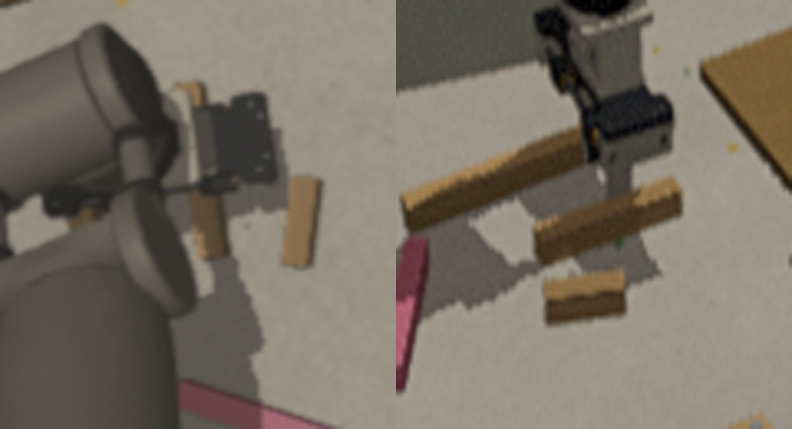

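The gripper straddles the middle strip (side crop around 610,200), with the offcut and long strip clear of it. Descending and gripping.

```bash
python3 -m crank '{"xyz":[[0,0,0.015],[0,0,0.03],[0,0,0.04],[0,0,0.047],[0,0,0.047]],"turn":[0,0,0,0,0]}'
python3 -m crank '{"xyz":[[0,0,0],[0,0,0],[0,0,0],[0,0,0],[0,0,0]],"turn":[0,0,0,0,0]}' 0.015 40
```

```text
clock: 2.7
eef_pos: [0.5464, 0.3081, 0.0252]
tool_rot: [-180.0, -0.1, -172.0]
ft_force: [-0.7, -0.9, -0.1]
width: 0.05
finger_force: 0.0
clock: 3.12
eef_pos: [0.5474, 0.3086, 0.027]
tool_rot: [180.0, 0.1, -172.0]
ft_force: [-0.4, 0.2, 3.1]
width: 0.0236
finger_force: 40.0
```

```bash
python3 -m crank '{"xyz":[[0,0,-0.01],[0,0,-0.03],[0,0,-0.06],[0,0,-0.09],[0,0,-0.11]],"turn":[0,0,0,0,0]}'
python3 -m crank '{"xyz":[[0.005,-0.02,0],[0.012,-0.045,0],[0.019,-0.07,0],[0.027,-0.1,0],[0.034,-0.13,0]],"turn":[0.05,0.15,0.25,0.35,0.45]}'
python3 - <<'E'
from look import *
s=manip.read_state();p=s['eef_pos'];y=np.radians(s['tool_rot'][2]);d=np.array([.4996,-.0889])-p[:2]
print(p,s['tool_rot'],s['width'],'tool d',d@[np.cos(y),np.sin(y)],d@[np.sin(y),-np.cos(y)],'turn',np.radians((s['tool_rot'][2]-99.2)%360))
E
```

```text
clock: 3.53
eef_pos: [0.5477, 0.3087, 0.14]
tool_rot: [179.9, 0.2, -172.0]
ft_force: [1.3, 0.3, -0.2]
width: 0.0236
finger_force: 40.0
clock: 3.95
eef_pos: [0.5308, 0.1739, 0.1371]
tool_rot: [180.0, 0.0, 162.0]
ft_force: [0.1, -0.9, -0.7]
width: 0.0235
finger_force: 40.0
[0.53078334 0.17388886 0.13709593] [1.79987254e+02 2.66989078e-02 1.61962273e+02] 0.023466055689802097 tool d -0.051720003537111855 -0.2595292427685164 turn 1.095408314778097
```

```bash
python3 -m crank '{"xyz":[[-0.005,-0.027,0],[-0.01,-0.054,0],[-0.016,-0.08,0],[-0.021,-0.107,0],[-0.026,-0.134,0]],"turn":[0.11,0.22,0.33,0.44,0.55]}'
python3 - <<'E'
from look import *
s=manip.read_state();p=s['eef_pos'];y=np.radians(s['tool_rot'][2]);d=np.array([.4996,-.0889])-p[:2]
print(p,s['tool_rot'],s['width'],'tool d',d@[np.cos(y),np.sin(y)],d@[np.sin(y),-np.cos(y)],'turn',np.radians((s['tool_rot'][2]-99.2)%360))
E
```

```text
clock: 4.37
eef_pos: [0.5148, 0.0381, 0.1371]
tool_rot: [180.0, 0.0, 130.4]
ft_force: [-0.1, -0.6, -0.8]
width: 0.0237
finger_force: 40.0
[0.51484244 0.03808948 0.13710135] [1.79969153e+02 3.03097412e-02 1.30374984e+02] 0.0237213771447845 tool d -0.08686941766169212 -0.09387419673431437 turn 0.5441061159157555
```

```bash
python3 -m crank '{"xyz":[[-0.02,-0.022,0],[-0.04,-0.044,0],[-0.06,-0.066,0],[-0.078,-0.084,0],[-0.087,-0.094,0]],"turn":[0.11,0.22,0.33,0.44,0.54]}'
python3 -m crank '{"xyz":[[0,0,0.01],[0,0,0.025],[0,0,0.04],[0,0,0.05],[0,0,0.05]],"turn":[0,0,0,0,0]}'
python3 - <<'E'
from look import *
a=snap('top','t2');b=snap('side','s2')
s=manip.read_state();p=s['eef_pos'];y=np.radians(s['tool_rot'][2]);d=np.array([.4996,-.0889])-p[:2]
print(p,s['tool_rot'],s['width'],'tool d',d@[np.cos(y),np.sin(y)],d@[np.sin(y),-np.cos(y)],'turn',np.radians((s['tool_rot'][2]-99.2)%360))
A=cv2.resize(a[150:290,280:420],None,fx=3,fy=3,interpolation=2);B=cv2.resize(b[170:310,260:380],None,fx=3,fy=3,interpolation=2)
cv2.imwrite('pics/c2.png',np.hstack([A,B])[:,:,::-1]);
E
```

```text
clock: 4.78
eef_pos: [0.5004, -0.0907, 0.1371]
tool_rot: [180.0, 0.1, 99.3]
ft_force: [0.7, 0.7, -0.6]
width: 0.0237
finger_force: 40.0
clock: 5.2
eef_pos: [0.4992, -0.0868, 0.0843]
tool_rot: [-179.8, -0.1, 99.9]
ft_force: [-0.8, 1.2, -1.4]
width: 0.0237
finger_force: 40.0
[ 0.50055861 -0.0873432   0.08625203] [-1.79972355e+02 -2.58293119e-02  9.98271080e+01] 0.023486067969616678 tool d -0.0013703500910546486 -0.0012102554725656094 turn 0.010945098815136044
```

View pics/c2.png

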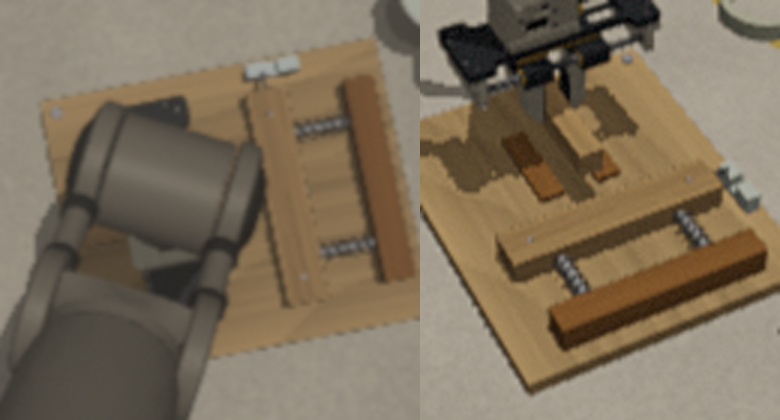

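```bash
python3 - <<'E'
from look import *
p=manip.read_state()['eef_pos'];y=np.radians(-80.4);u=np.array([np.cos(y),np.sin(y),0]);v=np.array([-u[1],u[0],0])
im=cv2.imread('pics/s2.png');s=5
A=cv2.resize(im[180:290,255:375],None,fx=s,fy=s,interpolation=cv2.INTER_CUBIC)
def P(X):
    q=proj('side',X);return int((q[0]-255+.5)*s),int((q[1]-180+.5)*s)
zb=p[2]-.0265+.0015
for z in(zb,zb+.028):
    for w in(-.012,.012):
        a=p+u*.08+v*w;b=p-u*.08+v*w;a[2]=b[2]=z;cv2.line(A,P(a),P(b),(0,255,0) if z>zb else (0,0,255),1)
c=np.array([.510,-.153,0]);yj=np.radians(-80.8);U=np.array([np.cos(yj),np.sin(yj),0]);V=np.array([-U[1],U[0],0])
for l in(.017,-.017,.041,-.041):
    a=c-U*.1+V*l;b=c-U*.01+V*l;a[2]=b[2]=.026;cv2.line(A,P(a),P(b),(255,0,0),1)
for z in (.048,):
    a=c+U*.03+V*.105;b=c+U*.03-V*.105;a[2]=b[2]=z;cv2.line(A,P(a),P(b),(255,0,255),1)
cv2.imwrite('pics/c3.png',A)
E
```

```text
(no output)
```

View pics/c3.png

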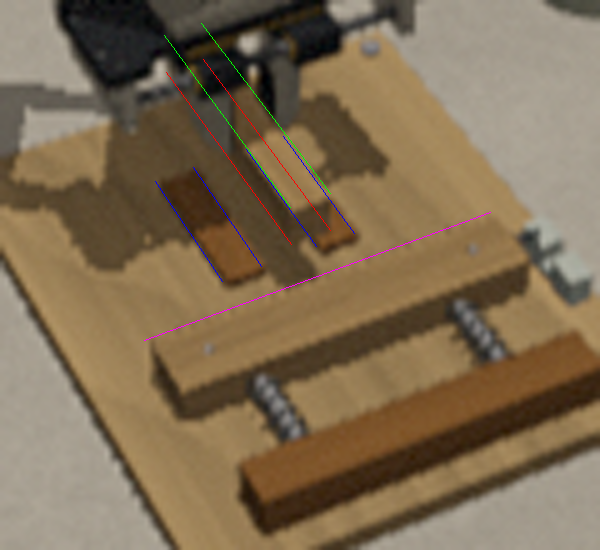

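The overlay matches the picture: the strip's front end (crop ~312,205) is about 15 mm short of the rail and in line with the slot. Lowering it into the slot.

```bash
python3 -m crank '{"xyz":[[-0.001,-0.001,0.01],[-0.001,-0.001,0.02],[-0.001,-0.001,0.03],[-0.001,-0.001,0.036],[-0.001,-0.001,0.036]],"turn":[0.01,0.01,0.01,0.01,0.01]}'
python3 -m crank '{"xyz":[[0,0,0.002],[0,0,0.003],[0,0,0.004],[0,0,0.005],[0,0,0.005]],"turn":[0,0,0,0,0]}'
python3 -c "
from look import *
s=manip.read_state();print(s['eef_pos'],s['ft_force'],s['tool_rot'],s['ft_torque'])"
```

```text
clock: 5.72
eef_pos: [0.4989, -0.0887, 0.0489]
tool_rot: [-179.9, -0.1, 99.2]
ft_force: [0.1, -0.4, -0.1]
width: 0.0236
finger_force: 40.0
clock: 6.13
eef_pos: [0.4998, -0.089, 0.0453]
tool_rot: [180.0, 0.0, 99.2]
ft_force: [-0.2, 1.2, -0.9]
width: 0.0236
finger_force: 40.0
[ 0.49980415 -0.08904813  0.04533644] [-0.24125563  1.2052957  -0.88291293] [1.79983870e+02 2.30755706e-03 9.91691264e+01] [-0.0865751   0.08739512  0.02424562]
```

```bash
python3 -m crank '{"xyz":[[0,0,0.0005],[0,0,0.001],[0,0,0.0015],[0,0,0.002],[0,0,0.002]],"turn":[0,0,0,0,0]}'
python3 -m crank '{"xyz":[[0,0,0],[0,0,0.0005],[0,0,0.001],[0,0,0.001],[0,0,0.001]],"turn":[0,0,0,0,0]}'
```

```text
clock: 6.55
eef_pos: [0.4999, -0.0891, 0.0449]
tool_rot: [179.9, 0.0, 99.2]
ft_force: [-4.6, 1.1, 15.2]
width: 0.0235
finger_force: 40.0
clock: 6.97
eef_pos: [0.4999, -0.0891, 0.0449]
tool_rot: [179.9, 0.0, 99.2]
ft_force: [-8.7, 1.5, 25.9]
width: 0.0236
finger_force: 40.0
```

```bash
python3 -m crank '{"xyz":[[0,0,-0.001],[0,0,-0.0022],[0,0,-0.0022],[0,0,-0.0022],[0,0,-0.0022]],"turn":[0,0,0,0,0]}'
python3 -m crank '{"xyz":[[-0.002,0,0],[-0.004,0,0],[-0.006,0,0],[-0.008,0,0],[-0.01,0,0]],"turn":[0,0,0,0,0]}'
python3 -m crank '{"xyz":[[-0.001,0,0],[-0.002,0,0],[-0.003,0,0],[-0.004,0,0],[-0.004,0,0]],"turn":[0,0,0,0,0]}'
```

```text
clock: 7.38
eef_pos: [0.5001, -0.0891, 0.045]
tool_rot: [180.0, 0.0, 99.2]
ft_force: [-2.0, 0.4, 7.0]
width: 0.0237
finger_force: 40.0
clock: 7.8
eef_pos: [0.5017, -0.0984, 0.045]
tool_rot: [179.9, -0.0, 99.2]
ft_force: [-0.5, 4.1, 8.1]
width: 0.0237
finger_force: 40.0
clock: 8.22
eef_pos: [0.5024, -0.1025, 0.045]
tool_rot: [179.9, -0.0, 99.2]
ft_force: [-0.6, 2.4, 6.9]
width: 0.0233
finger_force: 40.0
```

```bash
python3 -m crank '{"xyz":[[-0.001,0,-0.0004],[-0.002,0,-0.0004],[-0.003,0,-0.0004],[-0.003,0,-0.0004],[-0.003,0,-0.0004]],"turn":[0,0,0,0,0]}'
python3 -m crank '{"xyz":[[-0.001,0,0],[-0.002,0,0],[-0.003,0,0],[-0.003,0,0],[-0.003,0,0]],"turn":[0,0,0,0,0]}'
python3 -m crank '{"xyz":[[-0.001,0,0],[-0.002,0,0],[-0.003,0,0],[-0.003,0,0],[-0.003,0,0]],"turn":[0,0,0,0,0]}'
```

```text
clock: 8.63
eef_pos: [0.5025, -0.1055, 0.045]
tool_rot: [180.0, -0.0, 99.2]
ft_force: [-0.3, 4.3, 5.2]
width: 0.0239
finger_force: 40.0
clock: 9.05
eef_pos: [0.5029, -0.1079, 0.045]
tool_rot: [180.0, -0.1, 99.2]
ft_force: [-0.6, 6.1, 6.7]
width: 0.0236
finger_force: 40.0
clock: 9.47
eef_pos: [0.5033, -0.1105, 0.0449]
tool_rot: [-180.0, -0.1, 99.2]
ft_force: [-0.8, 8.1, 6.3]
width: 0.0238
finger_force: 40.0
```

```bash
python3 - <<'E'
from look import *
a=snap('top','t3');b=snap('side','s3')
b0=cv2.imread('pics/side0.png')[:,:,::-1]
f=lambda im,r:cv2.resize(im[r[0]:r[1],r[2]:r[3]],None,fx=6,fy=6,interpolation=2)
r=(205,265,315,380);q=(160,200,350,415)
A=np.hstack([f(b0,r),f(b,r)]);A2=np.hstack([f(cv2.imread('pics/top0.png')[:,:,::-1],q),f(a,q)])[:, :780]
A=A[:,:780];A2=np.pad(A2,((0,0),(0,780-A2.shape[1]),(0,0)))
cv2.imwrite('pics/c4.png',np.vstack([A,A2])[:600,:,::-1])
E
```

```text
(no output)
```

View pics/c4.png

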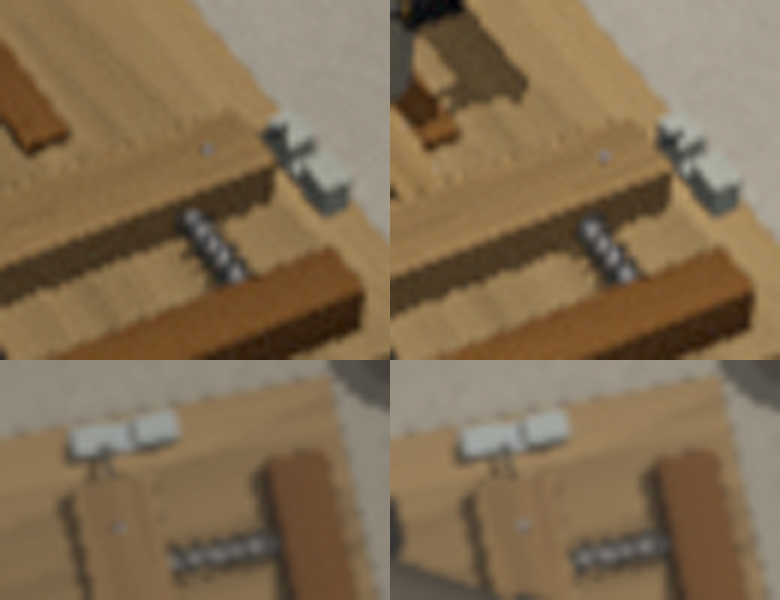

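The rail has moved about 6 mm (top-view screw 2.2 px to the right, crop 120→133). The pointer is heading for the notch between the gauge halves. I'll push on by 4 mm and measure with sub-pixel tracking.

```bash
cat > trav.py <<'E'
from look import *
u=np.array([np.cos(np.radians(-80.8)),np.sin(np.radians(-80.8))])
for cam,n in(('top',6),('side',6)):
    g0=cv2.cvtColor(cv2.imread(f'pics/{cam}0.png'),6)
    g1=cv2.cvtColor(np.mean([manip.read_camera(cam) for _ in range(2)],0).astype(np.uint8),7)
    # points on the rail: far screw and end corners, near screw (top view)
    c=np.array([.510,-.153]);v=np.array([-u[1],u[0]])
    pts=[proj(cam,[*(c+u*x+v*y),.048]) for x,y in((.05,.08),(.07,.09),(.07,.03))]
    P=np.float32(pts).reshape(-1,1,2)
    q,st,err=cv2.calcOpticalFlowPyrLK(g0,g1,P,None,winSize=(11,11),maxLevel=2)
    for a,b,s,e in zip(P[:,0],q[:,0],st,err):
        d=ray(cam,b,.048)[:2]-ray(cam,a,.048)[:2];print(cam,a.round(),s,e.round(1),'along mm',(d@u*1e3).round(2),'lat',(d@v*1e3).round(2))
s=manip.read_state();print(s['clock'],s['eef_pos'],s['ft_force'])
E
python3 trav.py
python3 -m crank '{"xyz":[[-0.001,0,0],[-0.002,0,0],[-0.003,0,0],[-0.004,0,0],[-0.004,0,0]],"turn":[0,0,0,0,0]}'
python3 trav.py
```

```text
top [370. 187.] [1] [6.2] along mm 2.83 lat 2.93
top [376. 183.] [1] [5.5] along mm -21.95 lat -1.4
top [380. 203.] [1] [7.2] along mm 4.6 lat 2.47
side [348. 230.] [1] [9.1] along mm 6.73 lat -6.15
side [355. 233.] [1] [7.5] along mm 5.89 lat -0.23
side [336. 240.] [1] [6.9] along mm 6.03 lat 1.04
9.7667 [ 0.50329177 -0.11050802  0.04496057] [-0.32658554  7.88621651  6.44351607]
clock: 10.18
eef_pos: [0.5038, -0.114, 0.045]
tool_rot: [-180.0, -0.2, 99.2]
ft_force: [0.4, 10.7, 7.9]
width: 0.0238
finger_force: 40.0
top [370. 187.] [1] [6.2] along mm 6.84 lat 3.36
top [376. 183.] [1] [4.5] along mm -4.53 lat 1.12
top [380. 203.] [1] [7.7] along mm 9.4 lat 2.2
side [348. 230.] [1] [8.9] along mm 10.39 lat 0.3
side [355. 233.] [1] [7.5] along mm 9.38 lat -0.39
side [336. 240.] [1] [7.1] along mm 9.42 lat -0.93
10.3833 [ 0.50382709 -0.11402868  0.04494893] [ 0.36054099 10.75267237  7.40689623]
```

```bash
python3 -m crank '{"xyz":[[-0.001,0,-0.0001],[-0.002,0,-0.0002],[-0.0028,0,-0.0003],[-0.0028,0,-0.0003],[-0.0028,0,-0.0003]],"turn":[0,0,0,0,0]}'
python3 trav.py
python3 - <<'E'
from look import *
# edge-profile check: rail back top edge and face edge along slide direction, side+top, averaged over several lateral offsets
u=np.array([np.cos(np.radians(-80.8)),np.sin(np.radians(-80.8))]);v=np.array([-u[1],u[0]]);c=np.array([.510,-.153])
a=snap('top','t4');b=snap('side','s4')
xs=np.arange(.0,.115,.0005)
for cam,im,z,ys in(('top',a,.048,np.arange(.06,.1,.002)),('side',b,.048,np.arange(-.09,.095,.003))):
    def prof(im):
        g=cv2.cvtColor(im,cv2.COLOR_BGR2GRAY).astype(np.float32)
        M=np.float32([[proj(cam,[*(c+u*x+v*y),z]) for x in xs] for y in ys])
        return cv2.remap(g,M[...,0],M[...,1],cv2.INTER_LINEAR).mean(0)
    p0=np.gradient(prof(cv2.imread(f'pics/{cam}0.png')));p1=np.gradient(prof(im[:,:,::-1].copy()))
    best=[]
    W=slice(120,160) # around back edge x=.06-.08
    for s in range(0,50):
        best.append(np.corrcoef(p0[W],p1[120+s:160+s])[0,1])
    print(cam,'shift mm',np.argmax(best)*.5,np.max(best))
f=lambda im,r:cv2.resize(im[r[0]:r[1],r[2]:r[3]],None,fx=10,fy=10,interpolation=2)
cv2.imwrite('pics/c5.png',np.hstack([f(a,(160,200,355,390)),f(b,(215,255,350,390))])[:,:,::-1])
E
```

```text
clock: 10.8
eef_pos: [0.5042, -0.1167, 0.045]
tool_rot: [-180.0, -0.2, 99.2]
ft_force: [0.8, 10.6, 4.8]
width: 0.0237
finger_force: 40.0
top [370. 187.] [1] [6.4] along mm 9.23 lat 0.45
top [376. 183.] [1] [5.] along mm -1.63 lat 1.94
top [380. 203.] [1] [3.1] along mm -9.26 lat -95.97
side [348. 230.] [1] [9.1] along mm 13.2 lat -4.29
side [355. 233.] [1] [7.7] along mm 11.97 lat -0.13
side [336. 240.] [1] [7.1] along mm 12.14 lat -11.12
11.0 [ 0.5041543  -0.11664523  0.04494699] [-0.06729521 11.34306496  5.27842845]Traceback (most recent call last):
  File "<stdin>", line 11, in <module>
  File "<stdin>", line 9, in prof
  File "look.py", line 10, in proj
    m=manip.camera_model(cam);p=np.array(m['R'])@np.array(X)+np.array(m['t'])
ValueError: time passes only in moves, steps and waits
```

```bash
python3 - <<'E'
from look import *
u=np.array([np.cos(np.radians(-80.8)),np.sin(np.radians(-80.8))]);v=np.array([-u[1],u[0]]);c=np.array([.510,-.153])
im={'top':snap('top','t4'),'side':snap('side','s4')};xs=np.arange(.0,.115,.0005)
for cam,ys in(('top',np.arange(.06,.1,.002)),('side',np.arange(-.09,.095,.003))):
    m=manip.camera_model(cam);R=np.array(m['R'])
    X=np.array([[[*(c+u*x+v*y),.048] for x in xs] for y in ys])@R.T+m['t']
    mx=np.float32(X[...,0]/X[...,2]*m['fx']+m['cx']);my=np.float32(X[...,1]/X[...,2]*m['fy']+m['cy'])
    pr=lambda g:np.gradient(cv2.remap(cv2.cvtColor(g,6).astype(np.float32),mx,my,1).mean(0))
    p0=pr(cv2.imread(f'pics/{cam}0.png'));p1=pr(im[cam][:,:,::-1].copy())
    for lo,hi in((50,75),(125,155)):
        b=[np.corrcoef(p0[lo:hi],p1[lo+s:hi+s])[0,1] for s in range(50)];print(cam,lo,'shift mm',np.argmax(b)*.5,max(b))
f=lambda im,r:cv2.resize(im[r[0]:r[1],r[2]:r[3]],None,fx=10,fy=10,interpolation=2)
cv2.imwrite('pics/c5.png',np.hstack([f(im['top'],(160,200,355,390)),f(im['side'],(215,255,350,390))])[:,:,::-1])
s=manip.read_state();print(s['clock'],s['eef_pos'],s['ft_force'])
E
```

```text
top 50 shift mm 11.5 0.9988982074773619
top 125 shift mm 11.0 0.928287565091188
side 50 shift mm 11.5 0.8646857169332521
side 125 shift mm 11.5 0.9993676517446713
11.2 [ 0.50415516 -0.11662188  0.04496391] [-0.25344006  9.69210808  4.94564544]
```

View pics/c5.png

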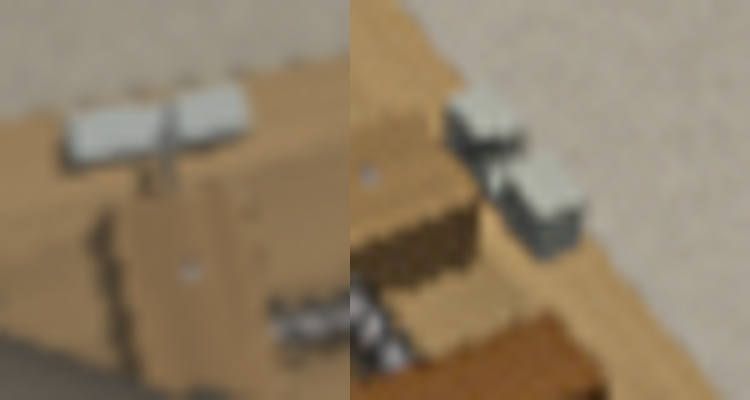

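The pointer sits in the middle of the gauge notch (left crop ~168,125), with travel measured at 11.5–12 mm. I'll make a small trim, hold to settle, then hand in.

```bash
python3 -m crank '{"xyz":[[-0.0003,0,0],[-0.0003,0,0],[-0.0003,0,0],[-0.0003,0,0],[-0.0003,0,0]],"turn":[0,0,0,0,0]}'
python3 -m crank '{"xyz":[[0,0,0],[0,0,0],[0,0,0],[0,0,0],[0,0,0]],"turn":[0,0,0,0,0]}'
python3 -c "
from bench import manip
print(manip.hand_in())"
```

```text
clock: 11.62
eef_pos: [0.5042, -0.1167, 0.045]
tool_rot: [-180.0, -0.2, 99.2]
ft_force: [-0.0, 11.9, 4.5]
width: 0.0239
finger_force: 40.0
clock: 12.03
eef_pos: [0.5042, -0.1168, 0.045]
tool_rot: [-180.0, -0.2, 99.2]
ft_force: [0.5, 10.3, 5.6]
width: 0.0237
finger_force: 40.0
the job is handed in; nothing more can be done
None
```

I handed the job in at 12 s with the middle-length strip still gripped at 40 N and pressed end-on against the rail, the pointer mid-notch at about 12 mm of travel; the wrist read 10–12 N along the push, which I take as the 9 N spring plus friction on the board.

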